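Casting flasks from the pouring board to the burnout tray, order kept

TASK

The plaster in the four casting flasks has set: lift each one off its rubber base on the pouring board and stand it upright in the burnout tray, one in the middle of each stall, in the same left-to-right order as they stand now, since the casting log knows them only by their place in the row. Set them down gently, flat on the tray's floor, without dropping or tipping any, and leave the other things on the bench where they are.

Things in the scene. Friction and masses are not known exactly. Their poses are not given: they have to be found in the camera images.
- flask_a: casting flask, the narrowest: plain upright steel cylinder filled with white plaster, 34 mm across and 56 mm high, loose, standing on its rubber base; origin: centre of its underside, z up; its yaw means nothing
- flask_b: casting flask, the second narrowest: plain upright steel cylinder filled with white plaster, 40 mm across and 66 mm high, loose, standing on its rubber base; origin: centre of its underside, z up; its yaw means nothing
- flask_c: casting flask, the second widest: plain upright steel cylinder filled with white plaster, 46 mm across and 60 mm high, loose, standing on its rubber base; origin: centre of its underside, z up; its yaw means nothing
- flask_d: casting flask, the widest: plain upright steel cylinder filled with white plaster, 52 mm across and 72 mm high, loose, standing on its rubber base; origin: centre of its underside, z up; its yaw means nothing
- base_a: black rubber sprue base of flask_a, fixed to the pouring board: round dish 50 mm across, 12 mm high, lip 6 mm above its floor; the flask stands on the floor, 6 mm above the base's origin, with 2 to 3 mm of play inside the lip (lift it straight up). Origin: centre of the base's underside, 12 mm above the bench; axes as the board's
- base_b: black rubber sprue base of flask_b, fixed to the pouring board: round dish 56 mm across, 12 mm high, lip 6 mm above its floor; the flask stands on the floor, 6 mm above the base's origin, with 2 to 3 mm of play inside the lip (lift it straight up). Origin: centre of the base's underside, 12 mm above the bench; axes as the board's
- base_c: black rubber sprue base of flask_c, fixed to the pouring board: round dish 62 mm across, 12 mm high, lip 6 mm above its floor; the flask stands on the floor, 6 mm above the base's origin, with 2 to 3 mm of play inside the lip (lift it straight up). Origin: centre of the base's underside, 12 mm above the bench; axes as the board's
- base_d: black rubber sprue base of flask_d, fixed to the pouring board: round dish 68 mm across, 12 mm high, lip 6 mm above its floor; the flask stands on the floor, 6 mm above the base's origin, with 2 to 3 mm of play inside the lip (lift it straight up). Origin: centre of the base's underside, 12 mm above the bench; axes as the board's
- board: plywood pouring board, fixed, 104 x 300 mm, 12 mm thick, 7 mm battens along both long edges. Origin: centre of its underside; x away from the robot, y along the row to the robot's left (within 0.25 rad of the world's). The four bases stand in a row at x = 0, y = +102, +34, -34, -102 mm, in an order that changes. It stands beside the tray, left or right of it
- tray: low sheet-steel burnout tray, fixed, 92 x 276 mm (304 over its end handles), four equal stalls in a row. Origin: centre of its underside; x away from the robot, y along the row to the robot's left (within 0.25 rad of the world's). Stall centres at x = 0, y = +102, +34, -34, -102 mm; each 84 (x) by 64 mm (y); floor 8 mm above the bench; ribs rise 6 mm, rim 8 mm above the floor
- bowl: dark rubber mixing bowl, 104 mm across, 50 mm high, loose, behind the pouring board (far side from the robot); to be left alone; origin on its underside
- vial: small corked glass vial, 32 mm across, 60 mm high, loose, behind the pouring board; to be left alone; origin on its underside
- spatula: spatula with wooden handle, 190 mm, lying loose in front of the pouring board (robot's side), along the board; to be left alone; origin on its underside
- tongs: steel crucible tongs, 230 mm long, lying loose behind the tray; to be left alone; origin on its underside
- brush: brush, 170 mm, lying loose in front of the tray (robot's side), along the tray; to be left alone; origin on its underside
- beaker: white plastic cup, 68 mm across, 85 mm high, loose, farther behind the tray; to be left alone; origin on its underside

How it is judged:
By the outcome, as a careful person would: the job done as asked, in the order asked, and still so for the second after the job is handed in, with the robot touching nothing.
It also fails if it takes over 115 s, if anything falls off the work surface, if the arm or the gripper's body presses on something with over 40 N, if the wrist force passes 120 N, or if a joint passes its speed limit or range.

ROBOT

A 6-joint arm with a two-finger parallel gripper is mounted at the origin on the work surface. World frame = base frame: x ahead of the robot, y to its left, z up, the work surface at z = 0. Lengths are in m, angles in rad, forces in N, time in s.
With the tool pointing down it reaches from about 0.375 to 0.9 m from the base axis. Payload 3.1 kg.
Tool frame: the origin (TCP) lies midway between the tips of the shut fingers; the grasp point (between the pads) lies 19 mm behind it (manip.grasp_offset is the distance from the TCP to the grasp point, in m); z points along the fingers, y is the line along which they close (so a half turn about z gives the same grasp; the last joint's range is limited). The gripper opens to 85 mm and grips with 20 to 120 N. Pads are 22 mm wide; open, the fingers measure 114 mm over their backs; the gripper's body (76 mm by 85 mm) begins 54 mm behind the grasp point. The pads swing forward as they close: fully open they stand 13 mm farther back than shut.
Start: joints at [0.997, 0.527, 1.433, -0, 1.181, -0.178], TCP at [0.241, 0.577, 0.231] pointing down, gripper open.
Joint ranges: [-3.08, 3.08], [-0.75, 2.2], [0.22, 2.44], [-1.43, 4.57], [0, 2.65], [-2.85, 2.85]. Speed limits (rad/s): [2.79, 2.79, 3.14, 3.14, 3.14, 3.14].

INTERFACE

Orientations are given as a unit quaternion [x, y, z, w].
In Python, from station import sensors, cams, order, manip gives the robot as it stands.
- The arm moves only by the tool move_arm, never from a script. Its argument "targets" is a list of rows, each an object of numbers: "dx", "dy", "dz": the shift along the world's x, y, z normalised to -1 to 1, where 1 is 25 mm; "rx", "ry", "rz": the turn, a rotation vector about the world's x, y, z normalised to -1 to 1, where 1 is 30 degrees. A call has exactly 10 rows; each row shifts and turns the commanded pose from where the row before left it; what a row does not reach is not made up. A row lasts 1/8 s, in which the tool goes at most 62.5 mm and 10.7 degrees, less where a joint would pass 70% of its speed; a pose out of reach is approached as far as the arm can. A call with a number of a shift or a turn outside -1 to 1 is refused whole. A call with a gripper value outside its range is refused whole. "claw" is the opening in per cent of the stroke, from 0 (shut) to 100 (fully open), set as the call begins (left out, the last holds). The fingers move at their own pace and stop on an object; "newtons" is the grip in N (left out, the last holds). Time passes only in rows, so rows that do not move let the fingers close, or fill a call up. It gives the time, the measured TCP pose, the force, the opening and the grip force at its end, in the units of the state.
- sensors.sense(): the state, without advancing time (a new reading comes with each control period).
- cams.snapshot(name): name is "scene" or "top"; returns the picture (400x640x3 uint8, red, green, blue); there is no depth.
- cams.camera_model(name): a dict with "fx", "fy", "cx", "cy" (pixels), "distortion" ([k1, k2, p1, p2, k3] as OpenCV has them; the pictures are not rectified), "extrinsics" (4x4, takes a point from world to camera coordinates). Camera axes: x right, y down, z forward; pixel columns grow to the right and rows downward; lengths in m; the calibration is good to about 2 mm. A picture is of the moment at which its call begins. camera_model takes no time and is no camera call.
- order.sign_off(): hands the job in; it is judged then, once.
The state is a dict: "t": time; "q": joint angles; "qd": joint speeds; "tau": joint torques, N m; "tcp_pos": TCP position; "tool_rot": TCP orientation; "force": force on the tool from outside, world axes, zero at the start; "ft_torque": the same for the moment, N m; "finger_gap": opening from 0.0 (shut) to 1.0 (fully open); "gripper_force": force on a finger pad.
Only numpy, scipy, OpenCV 4.12 (cv2) and the standard library are available. Lean on these libraries where they do the work, as an engineer would, in place of code of your own. Each camera call takes 0.05 s, during which the arm holds its last target. There are 200 camera calls.

## Working session

There is one attempt and no reset: what is moved stays moved. The work goes in short steps, Python scripts to look and compute and a tool call to move; the robot and the scene stay as the last step left them, time stands still between calls to the robot, and variables do not carry over. Pictures are saved under pics/ and viewed, at most 14 in all, crops included, and the job is handed in when it is done.

Besides the shell and the picture viewer there is one more tool, called after "Call:" as name([rows], argument=value, ...), one row to a line, values as JSON. move_arm: Moves the arm, as the interface text tells. Scaled input: -1 to 1 covers 25 mm each way for a shift and 30 degrees each way for a turn. Its arguments: {"type":"object","properties":{"targets":{"type":"array"},"claw":{"type":"number"},"newtons":{"type":"number"}},"required":["targets"]}

```bash
mkdir -p pics; ls; python3 - <<'E'
from station import sensors,cams,manip
import cv2
for n in("scene","top"):
    cv2.imwrite(f"pics/{n}0.png",cams.snapshot(n)[:,:,::-1])
    m=cams.camera_model(n);print(n,m)
print(sensors.sense(),manip.grasp_offset)
E
```

```text
pics
scene {'fx': 454.3770696759189, 'fy': 454.3770696759189, 'cx': 319.86102243516126, 'cy': 198.1730860406669, 'distortion': array([-0.02650344,  0.        ,  0.        ,  0.        ,  0.        ]), 'extrinsics': array([[-0.08926439,  0.99597966, -0.00750915,  0.04879361],
       [ 0.64404885,  0.05196845, -0.76321711, -0.33828684],
       [-0.75975848, -0.07296437, -0.64609848,  1.37858144],
       [ 0.        ,  0.        ,  0.        ,  1.        ]])}
top {'fx': 426.7890925845204, 'fy': 426.7890925845204, 'cx': 317.99852381893334, 'cy': 199.2136411139388, 'distortion': array([0.00766706, 0.        , 0.        , 0.        , 0.        ]), 'extrinsics': array([[-0.00375679, -0.99998837, -0.00302472, -0.01154492],
       [-0.98891177,  0.00416419, -0.14844585,  0.58788828],
       [ 0.14845672,  0.0024335 , -0.98891591,  0.86803202],
       [ 0.        ,  0.        ,  0.        ,  1.        ]])}
{'t': 0.1, 'q': array([ 9.96484213e-01,  5.28359340e-01,  1.43377541e+00,  3.88497908e-06,
        1.18140401e+00, -1.78493510e-01]), 'qd': array([ 0.00122963, -0.00202877, -0.00386093, -0.00125043, -0.00136378,
        0.00138293]), 'tau': array([-5.78941163e-04, -4.43305707e+01, -1.78586537e+01, -3.03846664e-04,
        3.86328378e-03, -1.27573531e-05]), 'tcp_pos': array([0.24059001, 0.57613999, 0.2304396 ]), 'tool_rot': array([ 1.96620506e-01,  9.80479184e-01, -9.04272438e-04, -3.59343126e-04]), 'force': array([0.31401913, 0.24481557, 0.6446829 ]), 'ft_torque': array([ 0.00811403,  0.01709759, -0.01793823]), 'gripper_force': 0.0, 'finger_gap': 1.0003716191732697} 0.0187
```

View pics/top0.png

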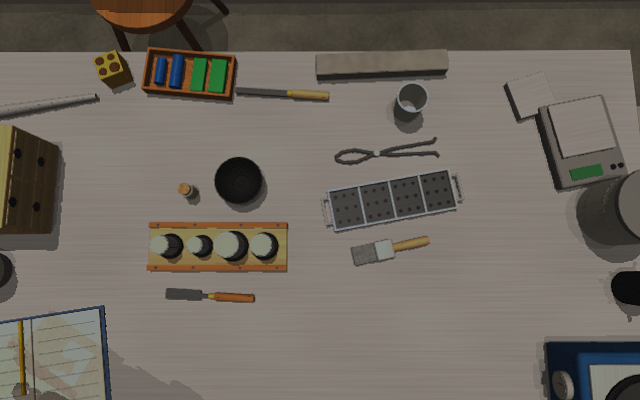

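View pics/scene0.png

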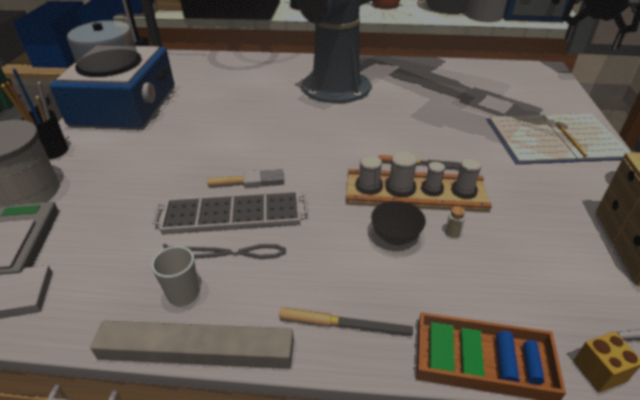

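The top view shows the board (about 148–287, 222–271) with four flasks, with tops near columns 165, 200, 231 and 263. The tray is at about 325–462, 170–231, to the right. The spatula, bowl and vial are close to the board. I'll enlarge the crops.

```bash
python3 - <<'E'
import cv2
a=cv2.imread("pics/top0.png")
cv2.imwrite("pics/c1.png",cv2.resize(a[215:280,140:295],None,fx=5,fy=5,interpolation=cv2.INTER_CUBIC))
cv2.imwrite("pics/c2.png",cv2.resize(a[160:240,315:470],None,fx=5,fy=5,interpolation=cv2.INTER_CUBIC))
E
```

```text
(no output)
```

View pics/c1.png

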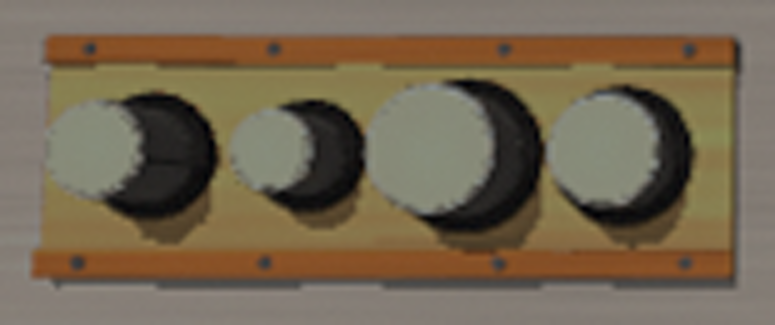

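View pics/c2.png

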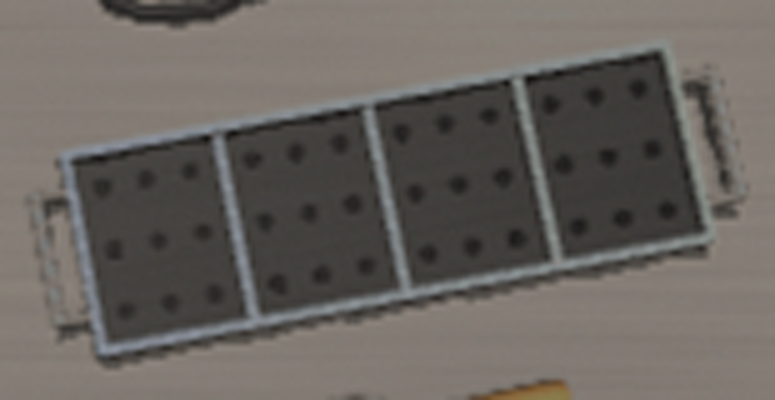

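The crops show the order left to right: b (top about 20 px across), a, d, c (about 22 px). The tray's rim and the floor holes are clear.

```bash
cat > h.py <<'E'
import numpy as np,cv2
from station import cams,sensors
def ray(n,uv,z):
    m=cams.camera_model(n);K=np.array([[m['fx'],0,m['cx']],[0,m['fy'],m['cy']],[0,0,1]])
    p=cv2.undistortPoints(np.array(uv,float).reshape(-1,1,2),K,m['distortion']).reshape(-1,2)
    R=m['extrinsics'][:3,:3];t=m['extrinsics'][:3,3];c=-R.T@t
    d=np.c_[p,np.ones(len(p))]@R
    return c+d*((np.reshape(z,(-1,1))-c[2])/d[:,2:])
def tops(img,roi,v=110):
    x0,y0,x1,y1=roi;h=cv2.cvtColor(img[y0:y1,x0:x1],cv2.COLOR_RGB2HSV)
    m=((h[...,1]<55)&(h[...,2]>v)).astype('uint8')
    cs,_=cv2.findContours(m,cv2.RETR_EXTERNAL,cv2.CHAIN_APPROX_NONE)
    return [(cv2.boundingRect(c),cv2.contourArea(c),np.array(cv2.minEnclosingCircle(c)[0])+[x0,y0],cv2.minEnclosingCircle(c)[1]*2) for c in cs if cv2.contourArea(c)>80]
E
python3 - <<'E'
from h import *
np.set_printoptions(precision=4,suppress=True)
img=cv2.imread("pics/top0.png")[:,:,::-1].copy()
T=sorted(tops(img,(148,229,283,264)),key=lambda t:t[2][0])
for t in T: print(t)
if len(T)==4:
    P=ray("top",[t[2] for t in T],[.084,.074,.090,.078]);print(P)
    d=P[0]-P[3];print("yaw board",np.arctan2(-d[0],d[1]))
    for t,z in zip(T,[.084,.074,.090,.078]):
        q=ray("top",[t[2]-[t[3]/2,0],t[2]+[t[3]/2,0]],z);print("dia",np.linalg.norm(q[0]-q[1]))
o=np.array([140,215])
bc=(np.array([[47,38],[737,40],[733,277],[33,277]])+.5)/5-.5+o
print("board corners",ray("top",bc,.019))
o=np.array([315,160]);f=lambda a:(np.array(a)+.5)/5-.5+o
rc=ray("top",f([[62,153],[670,45],[712,240],[100,355]]),.016);print("rim",rc,rc.mean(0))
h=ray("top",f([[158,240],[309,212],[459,184],[608,157]]),.008);print("holes",h,h.mean(0))
d=h[0]-h[3];print("yaw tray",np.arctan2(-d[0],d[1]),np.linalg.norm(d))
E
```

```text
((0, 0, 20, 26), 270.5, array([155.5, 240.5]), 27.459260940551758)
((38, 8, 16, 16), 176.0, array([193.3636, 244.6364]), 16.19120979309082)
((65, 3, 25, 26), 465.0, array([224.9124, 244.0773]), 25.846158981323242)
((101, 5, 22, 22), 341.5, array([259.9305, 244.5678]), 22.395875930786133)
[[0.4992 0.3133 0.084 ]
 [0.491  0.2398 0.074 ]
 [0.4911 0.1722 0.09  ]
 [0.4904 0.1039 0.078 ]]
yaw board -0.04194256293400355
dia 0.05519843246228707
dia 0.032904397215069055
dia 0.05159218353951501
dia 0.04533161086024007
board corners [[0.5425 0.3544 0.019 ]
 [0.5403 0.0539 0.019 ]
 [0.4385 0.0549 0.019 ]
 [0.4398 0.3547 0.019 ]]
rim [[ 0.6121 -0.0338  0.016 ]
 [ 0.6596 -0.3044  0.016 ]
 [ 0.5721 -0.3185  0.016 ]
 [ 0.5227 -0.0497  0.016 ]] [ 0.5916 -0.1766  0.016 ]
holes [[ 0.5742 -0.0762  0.008 ]
 [ 0.5864 -0.1433  0.008 ]
 [ 0.5987 -0.2102  0.008 ]
 [ 0.6106 -0.2768  0.008 ]] [ 0.5925 -0.1766  0.008 ]
yaw tray 0.17951425595644707 0.2039412208788263
```

Call:
move_arm([
  {"dx": 0.9,"dy": -0.95,"dz": -0.2,"rz": -0.224},
  {"dx": 0.9,"dy": -0.95,"dz": -0.2,"rz": -0.224},
  {"dx": 0.9,"dy": -0.95,"dz": -0.2,"rz": -0.224},
  {"dx": 0.9,"dy": -0.95,"dz": -0.2,"rz": -0.224},
  {"dx": 0.9,"dy": -0.95,"dz": -0.2,"rz": -0.224},
  {"dx": 0.9,"dy": -0.95,"dz": -0.2,"rz": -0.224},
  {"dx": 0.9,"dy": -0.95,"dz": -0.2,"rz": -0.224},
  {"dx": 0.9,"dy": -0.95,"dz": -0.2,"rz": -0.224},
  {"dx": 0.9,"dy": -0.95,"dz": -0.2,"rz": -0.224},
  {"dx": 0.9,"dy": -0.95,"dz": -0.2,"rz": -0.228},
], claw=100, newtons=40)

```text
schema error: expected keys dx, dy, dz, rx, ry, rz
```

Call:
move_arm([
  {"dx": 0.9,"dy": -0.95,"dz": -0.2,"rx": 0,"ry": 0,"rz": -0.224},
  {"dx": 0.9,"dy": -0.95,"dz": -0.2,"rx": 0,"ry": 0,"rz": -0.224},
  {"dx": 0.9,"dy": -0.95,"dz": -0.2,"rx": 0,"ry": 0,"rz": -0.224},
  {"dx": 0.9,"dy": -0.95,"dz": -0.2,"rx": 0,"ry": 0,"rz": -0.224},
  {"dx": 0.9,"dy": -0.95,"dz": -0.2,"rx": 0,"ry": 0,"rz": -0.224},
  {"dx": 0.9,"dy": -0.95,"dz": -0.2,"rx": 0,"ry": 0,"rz": -0.224},
  {"dx": 0.9,"dy": -0.95,"dz": -0.2,"rx": 0,"ry": 0,"rz": -0.224},
  {"dx": 0.9,"dy": -0.95,"dz": -0.2,"rx": 0,"ry": 0,"rz": -0.224},
  {"dx": 0.9,"dy": -0.95,"dz": -0.2,"rx": 0,"ry": 0,"rz": -0.224},
  {"dx": 0.9,"dy": -0.95,"dz": -0.2,"rx": 0,"ry": 0,"rz": -0.224},
], claw=100, newtons=40)

```text
t: 1.35
tcp_pos: [0.4663, 0.3382, 0.1807]
tool_rot: [0.708, 0.706, -0.0, -0.0]
force: [-0.7, 0.3, 0.5]
finger_gap: 1.0
gripper_force: 0.0
```

Call:
move_arm([
  {"dx": 0.5,"dy": -0.63,"dz": 0,"rx": 0,"ry": 0,"rz": 0},
  {"dx": 0.5,"dy": -0.63,"dz": 0,"rx": 0,"ry": 0,"rz": 0},
  {"dx": 0,"dy": 0,"dz": -0.8,"rx": 0,"ry": 0,"rz": 0},
  {"dx": 0,"dy": 0,"dz": -0.8,"rx": 0,"ry": 0,"rz": 0},
  {"dx": 0,"dy": 0,"dz": -0.8,"rx": 0,"ry": 0,"rz": 0},
  {"dx": 0,"dy": 0,"dz": -0.8,"rx": 0,"ry": 0,"rz": 0},
  {"dx": 0,"dy": 0,"dz": -0.8,"rx": 0,"ry": 0,"rz": 0},
  {"dx": 0,"dy": 0,"dz": -0.8,"rx": 0,"ry": 0,"rz": 0},
  {"dx": 0,"dy": 0,"dz": -0.8,"rx": 0,"ry": 0,"rz": 0},
  {"dx": 0,"dy": 0,"dz": -0.1,"rx": 0,"ry": 0,"rz": 0},
])

```text
t: 2.6
tcp_pos: [0.49, 0.3074, 0.0378]
tool_rot: [0.706, 0.708, -0.001, -0.001]
force: [0.0, -0.3, 0.1]
finger_gap: 0.998
gripper_force: 0.0
```

```bash
python3 - <<'E'
from h import *
import numpy as np
n=lambda k:cams.snapshot(k)[:,:,::-1]
a=cv2.resize(n("scene")[60:240,280:540],None,fx=3,fy=3);cv2.imwrite("pics/s1.png",a)
E
```

```text
(no output)
```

View pics/s1.png

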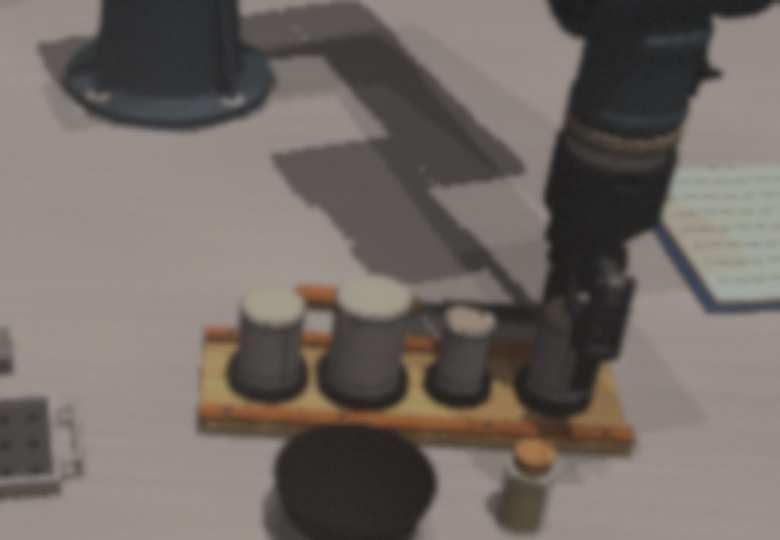

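The fingers straddle flask b. The near finger's tip is at about (475, 188) in full-image pixels, slightly right of the flask's axis, so I'll check that offset.

```bash
python3 - <<'E'
from h import *
m=cams.camera_model("scene");K=np.array([[m['fx'],0,m['cx']],[0,m['fy'],m['cy']],[0,0,1]]);E=m['extrinsics']
def pr(P):
    p=cv2.projectPoints(np.array(P,float),cv2.Rodrigues(E[:3,:3])[0],E[:3,3],K,m['distortion'])[0].reshape(-1,2)
    return (p-[280,60])*3
print("crop px: tip,flask b top,a top,d top,c top,b bottom\n",pr([[.538,.3074,.05],[.491,.3068,.084],[.491,.2398,.074],[.4911,.1722,.09],[.4904,.1039,.078],[.491,.3068,.018]]))
E
```

```text
crop px: tip,flask b top,a top,d top,c top,b bottom
 [[574.87168953 393.76512719]
 [572.95049015 311.78371176]
 [471.56361237 318.90754333]
 [375.63913181 295.46232711]
 [274.67089694 304.46854679]
 [553.91205032 386.73971216]]
```

Both views agree to within about 1–2 mm. Now I grip and lift.

Call:
move_arm([
  {"dx": 0,"dy": 0,"dz": 0,"rx": 0,"ry": 0,"rz": 0},
  {"dx": 0,"dy": 0,"dz": 0,"rx": 0,"ry": 0,"rz": 0},
  {"dx": 0,"dy": 0,"dz": 0,"rx": 0,"ry": 0,"rz": 0},
  {"dx": 0,"dy": 0,"dz": 0,"rx": 0,"ry": 0,"rz": 0},
  {"dx": 0,"dy": 0,"dz": 0,"rx": 0,"ry": 0,"rz": 0},
  {"dx": 0,"dy": 0,"dz": 0,"rx": 0,"ry": 0,"rz": 0},
  {"dx": 0,"dy": 0,"dz": 0,"rx": 0,"ry": 0,"rz": 0},
  {"dx": 0,"dy": 0,"dz": 0,"rx": 0,"ry": 0,"rz": 0},
  {"dx": 0,"dy": 0,"dz": 0,"rx": 0,"ry": 0,"rz": 0},
  {"dx": 0,"dy": 0,"dz": 0,"rx": 0,"ry": 0,"rz": 0},
], claw=0, newtons=60)

```text
t: 3.9
tcp_pos: [0.4916, 0.308, 0.0398]
tool_rot: [0.706, 0.708, 0.001, 0.0]
force: [-0.4, -0.2, 6.2]
finger_gap: 0.459
gripper_force: 60.3
```

Call:
move_arm([
  {"dx": 0,"dy": 0,"dz": 0.2,"rx": 0,"ry": 0,"rz": 0},
  {"dx": 0,"dy": 0,"dz": 0.3,"rx": 0,"ry": 0,"rz": 0},
  {"dx": 0,"dy": 0,"dz": 0.5,"rx": 0,"ry": 0,"rz": 0},
  {"dx": 0,"dy": 0,"dz": 0.6,"rx": 0,"ry": 0,"rz": 0},
  {"dx": 0,"dy": 0,"dz": 0.6,"rx": 0,"ry": 0,"rz": 0},
  {"dx": 0,"dy": 0,"dz": 0.6,"rx": 0,"ry": 0,"rz": 0},
  {"dx": 0,"dy": 0,"dz": 0.6,"rx": 0,"ry": 0,"rz": 0},
  {"dx": 0,"dy": 0,"dz": 0.6,"rx": 0,"ry": 0,"rz": 0},
  {"dx": 0,"dy": 0,"dz": 0.4,"rx": 0,"ry": 0,"rz": 0},
  {"dx": 0,"dy": 0,"dz": 0.2,"rx": 0,"ry": 0,"rz": 0},
])

```text
t: 5.15
tcp_pos: [0.4911, 0.3078, 0.1546]
tool_rot: [0.706, 0.708, 0.0, 0.0]
force: [-0.5, 0.0, -2.7]
finger_gap: 0.452
gripper_force: 60.4
```

Call:
move_arm([
  {"dx": 0.11,"dy": -0.5,"dz": 0,"rx": 0,"ry": 0,"rz": 0.034},
  {"dx": 0.19,"dy": -0.9,"dz": 0,"rx": 0,"ry": 0,"rz": 0.034},
  {"dx": 0.19,"dy": -0.9,"dz": 0,"rx": 0,"ry": 0,"rz": 0.034},
  {"dx": 0.19,"dy": -0.9,"dz": 0,"rx": 0,"ry": 0,"rz": 0.034},
  {"dx": 0.19,"dy": -0.9,"dz": 0,"rx": 0,"ry": 0,"rz": 0.034},
  {"dx": 0.19,"dy": -0.9,"dz": 0,"rx": 0,"ry": 0,"rz": 0.034},
  {"dx": 0.19,"dy": -0.9,"dz": 0,"rx": 0,"ry": 0,"rz": 0.034},
  {"dx": 0.19,"dy": -0.9,"dz": 0,"rx": 0,"ry": 0,"rz": 0.034},
  {"dx": 0.19,"dy": -0.9,"dz": 0,"rx": 0,"ry": 0,"rz": 0.034},
  {"dx": 0.19,"dy": -0.9,"dz": 0,"rx": 0,"ry": 0,"rz": 0.034},
])

```text
t: 6.4
tcp_pos: [0.5362, 0.0919, 0.1535]
tool_rot: [0.64, 0.768, -0.0, -0.0]
force: [0.1, -0.5, -1.5]
finger_gap: 0.452
gripper_force: 60.4
```

Call:
move_arm([
  {"dx": 0.21,"dy": -0.9,"dz": 0,"rx": 0,"ry": 0,"rz": 0},
  {"dx": 0.21,"dy": -0.9,"dz": 0,"rx": 0,"ry": 0,"rz": 0},
  {"dx": 0.21,"dy": -0.9,"dz": 0,"rx": 0,"ry": 0,"rz": 0},
  {"dx": 0.21,"dy": -0.9,"dz": 0,"rx": 0,"ry": 0,"rz": 0},
  {"dx": 0.21,"dy": -0.9,"dz": 0,"rx": 0,"ry": 0,"rz": 0},
  {"dx": 0.21,"dy": -0.9,"dz": 0,"rx": 0,"ry": 0,"rz": 0},
  {"dx": 0.19,"dy": -0.8,"dz": 0,"rx": 0,"ry": 0,"rz": 0},
  {"dx": 0.05,"dy": -0.3,"dz": 0,"rx": 0,"ry": 0,"rz": 0},
  {"dx": 0,"dy": 0,"dz": 0,"rx": 0,"ry": 0,"rz": 0},
  {"dx": 0,"dy": 0,"dz": 0,"rx": 0,"ry": 0,"rz": 0},
])

```text
t: 7.65
tcp_pos: [0.5735, -0.0691, 0.1537]
tool_rot: [0.64, 0.768, -0.0, -0.001]
force: [-1.2, -0.0, -2.2]
finger_gap: 0.455
gripper_force: 60.4
```

Call:
move_arm([
  {"dx": 0.02,"dy": -0.28,"dz": -0.3,"rx": 0,"ry": 0,"rz": 0},
  {"dx": 0,"dy": 0,"dz": -0.6,"rx": 0,"ry": 0,"rz": 0},
  {"dx": 0,"dy": 0,"dz": -0.7,"rx": 0,"ry": 0,"rz": 0},
  {"dx": 0,"dy": 0,"dz": -0.7,"rx": 0,"ry": 0,"rz": 0},
  {"dx": 0,"dy": 0,"dz": -0.7,"rx": 0,"ry": 0,"rz": 0},
  {"dx": 0,"dy": 0,"dz": -0.7,"rx": 0,"ry": 0,"rz": 0},
  {"dx": 0,"dy": 0,"dz": -0.5,"rx": 0,"ry": 0,"rz": 0},
  {"dx": 0,"dy": 0,"dz": -0.3,"rx": 0,"ry": 0,"rz": 0},
  {"dx": 0,"dy": 0,"dz": -0.1,"rx": 0,"ry": 0,"rz": 0},
  {"dx": 0,"dy": 0,"dz": 0,"rx": 0,"ry": 0,"rz": 0},
])

```text
t: 8.9
tcp_pos: [0.5747, -0.0769, 0.039]
tool_rot: [0.641, 0.768, 0.0, 0.0]
force: [0.0, 0.6, -1.6]
finger_gap: 0.454
gripper_force: 60.4
```

```bash
python3 - <<'E'
from h import *
a=cams.snapshot("top")[:,:,::-1];cv2.imwrite("pics/t2f.png",a)
cv2.imwrite("pics/t2.png",cv2.resize(a[160:280,290:470],None,fx=4,fy=4))
E
```

```text
(no output)
```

View pics/t2.png

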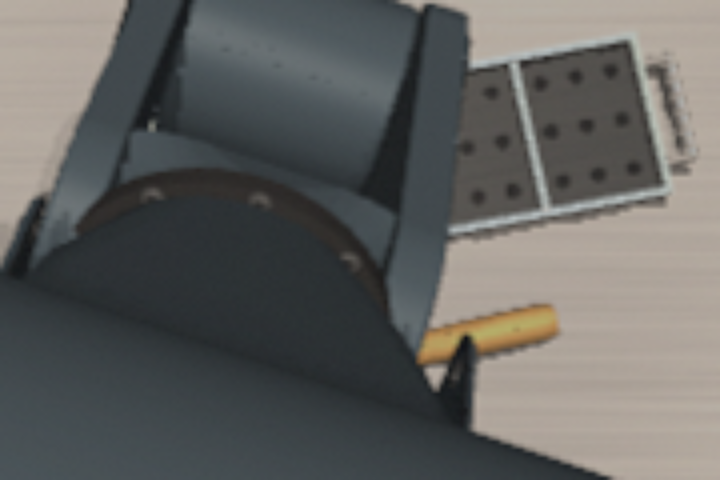

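The arm hides the flask from above, so I lower it slowly by force.

Call:
move_arm([
  {"dx": 0,"dy": 0,"dz": -0.08,"rx": 0,"ry": 0,"rz": 0},
  {"dx": 0,"dy": 0,"dz": -0.08,"rx": 0,"ry": 0,"rz": 0},
  {"dx": 0,"dy": 0,"dz": -0.06,"rx": 0,"ry": 0,"rz": 0},
  {"dx": 0,"dy": 0,"dz": -0.05,"rx": 0,"ry": 0,"rz": 0},
  {"dx": 0,"dy": 0,"dz": -0.04,"rx": 0,"ry": 0,"rz": 0},
  {"dx": 0,"dy": 0,"dz": -0.02,"rx": 0,"ry": 0,"rz": 0},
  {"dx": 0,"dy": 0,"dz": 0,"rx": 0,"ry": 0,"rz": 0},
  {"dx": 0,"dy": 0,"dz": 0,"rx": 0,"ry": 0,"rz": 0},
  {"dx": 0,"dy": 0,"dz": 0,"rx": 0,"ry": 0,"rz": 0},
  {"dx": 0,"dy": 0,"dz": 0,"rx": 0,"ry": 0,"rz": 0},
])

```text
t: 10.2
tcp_pos: [0.5744, -0.0768, 0.0306]
tool_rot: [0.641, 0.768, 0.0, 0.0]
force: [0.9, -0.7, -2.2]
finger_gap: 0.458
gripper_force: 60.4
```

Call:
move_arm([
  {"dx": 0,"dy": 0,"dz": -0.02,"rx": 0,"ry": 0,"rz": 0},
  {"dx": 0,"dy": 0,"dz": -0.02,"rx": 0,"ry": 0,"rz": 0},
  {"dx": 0,"dy": 0,"dz": -0.02,"rx": 0,"ry": 0,"rz": 0},
  {"dx": 0,"dy": 0,"dz": 0,"rx": 0,"ry": 0,"rz": 0},
  {"dx": 0,"dy": 0,"dz": 0,"rx": 0,"ry": 0,"rz": 0},
  {"dx": 0,"dy": 0,"dz": 0,"rx": 0,"ry": 0,"rz": 0},
  {"dx": 0,"dy": 0,"dz": 0,"rx": 0,"ry": 0,"rz": 0},
  {"dx": 0,"dy": 0,"dz": 0,"rx": 0,"ry": 0,"rz": 0},
  {"dx": 0,"dy": 0,"dz": 0,"rx": 0,"ry": 0,"rz": 0},
  {"dx": 0,"dy": 0,"dz": 0,"rx": 0,"ry": 0,"rz": 0},
])

```text
t: 11.45
tcp_pos: [0.5744, -0.0768, 0.0298]
tool_rot: [0.641, 0.768, 0.0, 0.0]
force: [-1.4, -0.3, 5.5]
finger_gap: 0.46
gripper_force: 60.7
```

Call:
move_arm([
  {"dx": 0,"dy": 0,"dz": 0,"rx": 0,"ry": 0,"rz": 0},
  {"dx": 0,"dy": 0,"dz": 0,"rx": 0,"ry": 0,"rz": 0},
  {"dx": 0,"dy": 0,"dz": 0,"rx": 0,"ry": 0,"rz": 0},
  {"dx": 0,"dy": 0,"dz": 0,"rx": 0,"ry": 0,"rz": 0},
  {"dx": 0,"dy": 0,"dz": 0,"rx": 0,"ry": 0,"rz": 0},
  {"dx": 0,"dy": 0,"dz": 0,"rx": 0,"ry": 0,"rz": 0},
  {"dx": 0,"dy": 0,"dz": 0,"rx": 0,"ry": 0,"rz": 0},
  {"dx": 0,"dy": 0,"dz": 0.2,"rx": 0,"ry": 0,"rz": 0},
  {"dx": 0,"dy": 0,"dz": 0.4,"rx": 0,"ry": 0,"rz": 0},
  {"dx": 0,"dy": 0,"dz": 0.6,"rx": 0,"ry": 0,"rz": 0},
], claw=85)

```text
t: 12.7
tcp_pos: [0.5743, -0.0768, 0.0598]
tool_rot: [0.641, 0.768, -0.0, -0.0]
force: [-0.1, -0.4, 0.7]
finger_gap: 0.853
gripper_force: 0.0
```

Call:
move_arm([
  {"dx": 0,"dy": 0,"dz": 0.9,"rx": 0,"ry": 0,"rz": 0},
  {"dx": 0,"dy": 0,"dz": 0.9,"rx": 0,"ry": 0,"rz": 0},
  {"dx": 0,"dy": 0,"dz": 0.9,"rx": 0,"ry": 0,"rz": 0},
  {"dx": -0.24,"dy": 0.9,"dz": 0.9,"rx": 0,"ry": 0,"rz": -0.034},
  {"dx": -0.24,"dy": 0.9,"dz": 0,"rx": 0,"ry": 0,"rz": -0.034},
  {"dx": -0.24,"dy": 0.9,"dz": 0,"rx": 0,"ry": 0,"rz": -0.034},
  {"dx": -0.24,"dy": 0.9,"dz": 0,"rx": 0,"ry": 0,"rz": -0.034},
  {"dx": -0.24,"dy": 0.9,"dz": 0,"rx": 0,"ry": 0,"rz": -0.034},
  {"dx": -0.24,"dy": 0.9,"dz": 0,"rx": 0,"ry": 0,"rz": -0.034},
  {"dx": -0.24,"dy": 0.9,"dz": 0,"rx": 0,"ry": 0,"rz": -0.034},
], claw=85)

```text
t: 13.95
tcp_pos: [0.5324, 0.0814, 0.1503]
tool_rot: [0.687, 0.726, 0.001, 0.001]
force: [0.6, 0.1, 0.0]
finger_gap: 0.852
gripper_force: 0.0
```

Call:
move_arm([
  {"dx": -0.24,"dy": 0.9,"dz": 0,"rx": 0,"ry": 0,"rz": -0.034},
  {"dx": -0.24,"dy": 0.9,"dz": 0,"rx": 0,"ry": 0,"rz": -0.034},
  {"dx": -0.24,"dy": 0.9,"dz": 0,"rx": 0,"ry": 0,"rz": -0.034},
  {"dx": -0.24,"dy": 0.9,"dz": 0,"rx": 0,"ry": 0,"rz": 0},
  {"dx": -0.24,"dy": 0.9,"dz": 0,"rx": 0,"ry": 0,"rz": 0},
  {"dx": -0.24,"dy": 0.9,"dz": 0,"rx": 0,"ry": 0,"rz": 0},
  {"dx": -0.2,"dy": 0.7,"dz": 0,"rx": 0,"ry": 0,"rz": 0},
  {"dx": 0,"dy": 0.2,"dz": 0,"rx": 0,"ry": 0,"rz": 0},
  {"dx": 0,"dy": 0,"dz": 0,"rx": 0,"ry": 0,"rz": 0},
  {"dx": 0,"dy": 0,"dz": 0,"rx": 0,"ry": 0,"rz": 0},
])

```text
t: 15.2
tcp_pos: [0.4917, 0.2376, 0.1491]
tool_rot: [0.707, 0.708, -0.0, 0.0]
force: [-0.4, -0.3, 0.0]
finger_gap: 0.847
gripper_force: 0.0
```

```bash
python3 - <<'E'
from h import *
a=cams.snapshot("top")[:,:,::-1].copy();cv2.imwrite("pics/t3f.png",a)
cv2.imwrite("pics/t3.png",cv2.resize(a[140:290,140:470],None,fx=2.4,fy=2.4))
for t in tops(a[:,:,::-1].copy(),(325,185,355,222),120): print(t,ray("top",[t[2]],.074))
E
```

```text
((15, 9, 15, 19), 201.0, array([348.72222137, 203.27777863]), 18.635759353637695) [[ 0.57457331 -0.07727246  0.074     ]]
((0, 0, 30, 37), 267.5, array([339.5, 203. ]), 46.2278938293457) [[ 0.57523101 -0.05826905  0.074     ]]
```

View pics/t3.png

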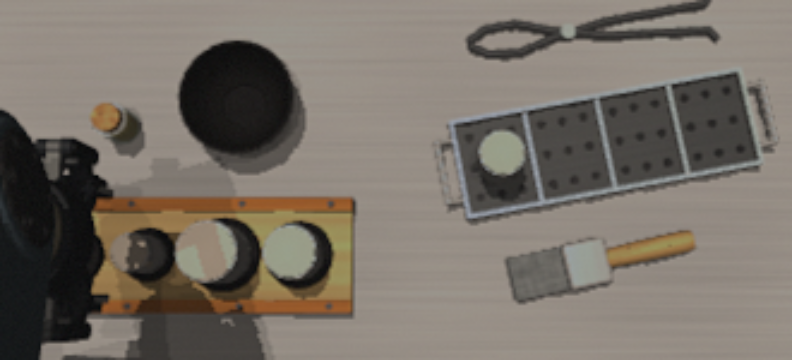

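Flask b stands in the middle of stall 1 (about 349, 203). Next is flask a.

Call:
move_arm([
  {"dx": 0,"dy": 0.09,"dz": -0.3,"rx": 0,"ry": 0,"rz": 0},
  {"dx": 0,"dy": 0,"dz": -0.7,"rx": 0,"ry": 0,"rz": 0},
  {"dx": 0,"dy": 0,"dz": -0.8,"rx": 0,"ry": 0,"rz": 0},
  {"dx": 0,"dy": 0,"dz": -0.8,"rx": 0,"ry": 0,"rz": 0},
  {"dx": 0,"dy": 0,"dz": -0.8,"rx": 0,"ry": 0,"rz": 0},
  {"dx": 0,"dy": 0,"dz": -0.7,"rx": 0,"ry": 0,"rz": 0},
  {"dx": 0,"dy": 0,"dz": -0.34,"rx": 0,"ry": 0,"rz": 0},
  {"dx": 0,"dy": 0,"dz": 0,"rx": 0,"ry": 0,"rz": 0},
  {"dx": 0,"dy": 0,"dz": 0,"rx": 0,"ry": 0,"rz": 0},
  {"dx": 0,"dy": 0,"dz": 0,"rx": 0,"ry": 0,"rz": 0},
])

```text
t: 16.5
tcp_pos: [0.4919, 0.2406, 0.0387]
tool_rot: [0.706, 0.708, 0.001, 0.0]
force: [-0.5, -0.2, -0.3]
finger_gap: 0.852
gripper_force: 0.0
```

Call:
move_arm([
  {"dx": 0,"dy": 0,"dz": 0,"rx": 0,"ry": 0,"rz": 0},
  {"dx": 0,"dy": 0,"dz": 0,"rx": 0,"ry": 0,"rz": 0},
  {"dx": 0,"dy": 0,"dz": 0,"rx": 0,"ry": 0,"rz": 0},
  {"dx": 0,"dy": 0,"dz": 0,"rx": 0,"ry": 0,"rz": 0},
  {"dx": 0,"dy": 0,"dz": 0,"rx": 0,"ry": 0,"rz": 0},
  {"dx": 0,"dy": 0,"dz": 0,"rx": 0,"ry": 0,"rz": 0},
  {"dx": 0,"dy": 0,"dz": 0,"rx": 0,"ry": 0,"rz": 0},
  {"dx": 0,"dy": 0,"dz": 0,"rx": 0,"ry": 0,"rz": 0},
  {"dx": 0,"dy": 0,"dz": 0,"rx": 0,"ry": 0,"rz": 0},
  {"dx": 0,"dy": 0,"dz": 0,"rx": 0,"ry": 0,"rz": 0},
], claw=0, newtons=60)

```text
t: 17.75
tcp_pos: [0.4916, 0.2405, 0.0386]
tool_rot: [0.706, 0.708, 0.0, 0.0]
force: [-0.5, -0.0, 5.9]
finger_gap: 0.383
gripper_force: 59.3
```

Call:
move_arm([
  {"dx": 0,"dy": 0,"dz": 0.2,"rx": 0,"ry": 0,"rz": 0},
  {"dx": 0,"dy": 0,"dz": 0.3,"rx": 0,"ry": 0,"rz": 0},
  {"dx": 0,"dy": 0,"dz": 0.5,"rx": 0,"ry": 0,"rz": 0},
  {"dx": 0,"dy": 0,"dz": 0.6,"rx": 0,"ry": 0,"rz": 0},
  {"dx": 0,"dy": 0,"dz": 0.6,"rx": 0,"ry": 0,"rz": 0},
  {"dx": 0,"dy": 0,"dz": 0.6,"rx": 0,"ry": 0,"rz": 0},
  {"dx": 0,"dy": 0,"dz": 0.6,"rx": 0,"ry": 0,"rz": 0},
  {"dx": 0,"dy": 0,"dz": 0.6,"rx": 0,"ry": 0,"rz": 0},
  {"dx": 0,"dy": 0,"dz": 0.4,"rx": 0,"ry": 0,"rz": 0},
  {"dx": 0,"dy": 0,"dz": 0.2,"rx": 0,"ry": 0,"rz": 0},
])

```text
t: 19.0
tcp_pos: [0.4916, 0.2405, 0.1538]
tool_rot: [0.706, 0.708, 0.0, 0.0]
force: [-1.3, 0.1, -2.7]
finger_gap: 0.383
gripper_force: 59.6
```

Call:
move_arm([
  {"dx": 0.12,"dy": -0.5,"dz": 0,"rx": 0,"ry": 0,"rz": 0.034},
  {"dx": 0.22,"dy": -0.9,"dz": 0,"rx": 0,"ry": 0,"rz": 0.034},
  {"dx": 0.22,"dy": -0.9,"dz": 0,"rx": 0,"ry": 0,"rz": 0.034},
  {"dx": 0.22,"dy": -0.9,"dz": 0,"rx": 0,"ry": 0,"rz": 0.034},
  {"dx": 0.22,"dy": -0.9,"dz": 0,"rx": 0,"ry": 0,"rz": 0.034},
  {"dx": 0.22,"dy": -0.9,"dz": 0,"rx": 0,"ry": 0,"rz": 0.034},
  {"dx": 0.22,"dy": -0.9,"dz": 0,"rx": 0,"ry": 0,"rz": 0.034},
  {"dx": 0.22,"dy": -0.9,"dz": 0,"rx": 0,"ry": 0,"rz": 0.034},
  {"dx": 0.22,"dy": -0.9,"dz": 0,"rx": 0,"ry": 0,"rz": 0.034},
  {"dx": 0.22,"dy": -0.9,"dz": 0,"rx": 0,"ry": 0,"rz": 0.034},
])

```text
t: 20.25
tcp_pos: [0.5437, 0.0247, 0.1527]
tool_rot: [0.64, 0.768, -0.0, -0.001]
force: [0.6, -0.3, -1.9]
finger_gap: 0.386
gripper_force: 59.5
```

Call:
move_arm([
  {"dx": 0.23,"dy": -0.9,"dz": 0,"rx": 0,"ry": 0,"rz": 0},
  {"dx": 0.23,"dy": -0.9,"dz": 0,"rx": 0,"ry": 0,"rz": 0},
  {"dx": 0.23,"dy": -0.9,"dz": 0,"rx": 0,"ry": 0,"rz": 0},
  {"dx": 0.23,"dy": -0.9,"dz": 0,"rx": 0,"ry": 0,"rz": 0},
  {"dx": 0.23,"dy": -0.9,"dz": 0,"rx": 0,"ry": 0,"rz": 0},
  {"dx": 0.23,"dy": -0.9,"dz": 0,"rx": 0,"ry": 0,"rz": 0},
  {"dx": 0.23,"dy": -0.9,"dz": 0,"rx": 0,"ry": 0,"rz": 0},
  {"dx": 0.1,"dy": -0.45,"dz": 0,"rx": 0,"ry": 0,"rz": 0},
  {"dx": 0,"dy": 0,"dz": 0,"rx": 0,"ry": 0,"rz": 0},
  {"dx": 0,"dy": 0,"dz": 0,"rx": 0,"ry": 0,"rz": 0},
])

```text
t: 21.5
tcp_pos: [0.5862, -0.1426, 0.1529]
tool_rot: [0.641, 0.768, 0.0, -0.001]
force: [0.0, 0.4, -1.4]
finger_gap: 0.38
gripper_force: 59.5
```

Call:
move_arm([
  {"dx": 0,"dy": -0.03,"dz": -0.3,"rx": 0,"ry": 0,"rz": 0},
  {"dx": 0,"dy": 0,"dz": -0.6,"rx": 0,"ry": 0,"rz": 0},
  {"dx": 0,"dy": 0,"dz": -0.7,"rx": 0,"ry": 0,"rz": 0},
  {"dx": 0,"dy": 0,"dz": -0.7,"rx": 0,"ry": 0,"rz": 0},
  {"dx": 0,"dy": 0,"dz": -0.7,"rx": 0,"ry": 0,"rz": 0},
  {"dx": 0,"dy": 0,"dz": -0.7,"rx": 0,"ry": 0,"rz": 0},
  {"dx": 0,"dy": 0,"dz": -0.5,"rx": 0,"ry": 0,"rz": 0},
  {"dx": 0,"dy": 0,"dz": -0.3,"rx": 0,"ry": 0,"rz": 0},
  {"dx": 0,"dy": 0,"dz": -0.15,"rx": 0,"ry": 0,"rz": 0},
  {"dx": 0,"dy": 0,"dz": -0.05,"rx": 0,"ry": 0,"rz": 0},
])

```text
t: 22.75
tcp_pos: [0.5869, -0.1442, 0.0357]
tool_rot: [0.641, 0.768, 0.0, 0.0]
force: [0.5, 0.1, -1.6]
finger_gap: 0.387
gripper_force: 59.6
```

Call:
move_arm([
  {"dx": 0,"dy": 0,"dz": -0.06,"rx": 0,"ry": 0,"rz": 0},
  {"dx": 0,"dy": 0,"dz": -0.06,"rx": 0,"ry": 0,"rz": 0},
  {"dx": 0,"dy": 0,"dz": -0.05,"rx": 0,"ry": 0,"rz": 0},
  {"dx": 0,"dy": 0,"dz": -0.04,"rx": 0,"ry": 0,"rz": 0},
  {"dx": 0,"dy": 0,"dz": -0.02,"rx": 0,"ry": 0,"rz": 0},
  {"dx": 0,"dy": 0,"dz": 0,"rx": 0,"ry": 0,"rz": 0},
  {"dx": 0,"dy": 0,"dz": 0,"rx": 0,"ry": 0,"rz": 0},
  {"dx": 0,"dy": 0,"dz": 0,"rx": 0,"ry": 0,"rz": 0},
  {"dx": 0,"dy": 0,"dz": 0,"rx": 0,"ry": 0,"rz": 0},
  {"dx": 0,"dy": 0,"dz": 0,"rx": 0,"ry": 0,"rz": 0},
])

```text
t: 24.0
tcp_pos: [0.5867, -0.1441, 0.0298]
tool_rot: [0.641, 0.768, -0.0, -0.0]
force: [-0.7, 0.1, -0.6]
finger_gap: 0.381
gripper_force: 59.6
```

Call:
move_arm([
  {"dx": 0,"dy": 0,"dz": -0.02,"rx": 0,"ry": 0,"rz": 0},
  {"dx": 0,"dy": 0,"dz": -0.02,"rx": 0,"ry": 0,"rz": 0},
  {"dx": 0,"dy": 0,"dz": -0.02,"rx": 0,"ry": 0,"rz": 0},
  {"dx": 0,"dy": 0,"dz": 0,"rx": 0,"ry": 0,"rz": 0},
  {"dx": 0,"dy": 0,"dz": 0,"rx": 0,"ry": 0,"rz": 0},
  {"dx": 0,"dy": 0,"dz": 0,"rx": 0,"ry": 0,"rz": 0},
  {"dx": 0,"dy": 0,"dz": 0,"rx": 0,"ry": 0,"rz": 0},
  {"dx": 0,"dy": 0,"dz": 0,"rx": 0,"ry": 0,"rz": 0},
  {"dx": 0,"dy": 0,"dz": 0,"rx": 0,"ry": 0,"rz": 0},
  {"dx": 0,"dy": 0,"dz": 0,"rx": 0,"ry": 0,"rz": 0},
])

```text
t: 25.25
tcp_pos: [0.5866, -0.1441, 0.0286]
tool_rot: [0.641, 0.768, -0.0, 0.0]
force: [-1.8, 0.8, 4.8]
finger_gap: 0.383
gripper_force: 59.6
```

Contact made, so I release.

Call:
move_arm([
  {"dx": 0,"dy": 0,"dz": 0,"rx": 0,"ry": 0,"rz": 0},
  {"dx": 0,"dy": 0,"dz": 0,"rx": 0,"ry": 0,"rz": 0},
  {"dx": 0,"dy": 0,"dz": 0,"rx": 0,"ry": 0,"rz": 0},
  {"dx": 0,"dy": 0,"dz": 0,"rx": 0,"ry": 0,"rz": 0},
  {"dx": 0,"dy": 0,"dz": 0,"rx": 0,"ry": 0,"rz": 0},
  {"dx": 0,"dy": 0,"dz": 0,"rx": 0,"ry": 0,"rz": 0},
  {"dx": 0,"dy": 0,"dz": 0,"rx": 0,"ry": 0,"rz": 0},
  {"dx": 0,"dy": 0,"dz": 0.2,"rx": 0,"ry": 0,"rz": 0},
  {"dx": 0,"dy": 0,"dz": 0.4,"rx": 0,"ry": 0,"rz": 0},
  {"dx": 0,"dy": 0,"dz": 0.6,"rx": 0,"ry": 0,"rz": 0},
], claw=85)

```text
t: 26.5
tcp_pos: [0.5866, -0.144, 0.0591]
tool_rot: [0.641, 0.768, -0.0, -0.0]
force: [0.3, 0.2, 0.1]
finger_gap: 0.853
gripper_force: 0.0
```

Call:
move_arm([
  {"dx": 0,"dy": 0,"dz": 0.9,"rx": 0,"ry": 0,"rz": 0},
  {"dx": 0,"dy": 0,"dz": 0.9,"rx": 0,"ry": 0,"rz": 0},
  {"dx": 0,"dy": 0,"dz": 0.9,"rx": 0,"ry": 0,"rz": 0},
  {"dx": -0.27,"dy": 0.9,"dz": 0.9,"rx": 0,"ry": 0,"rz": -0.034},
  {"dx": -0.27,"dy": 0.9,"dz": 0,"rx": 0,"ry": 0,"rz": -0.034},
  {"dx": -0.27,"dy": 0.9,"dz": 0,"rx": 0,"ry": 0,"rz": -0.034},
  {"dx": -0.27,"dy": 0.9,"dz": 0,"rx": 0,"ry": 0,"rz": -0.034},
  {"dx": -0.27,"dy": 0.9,"dz": 0,"rx": 0,"ry": 0,"rz": -0.034},
  {"dx": -0.27,"dy": 0.9,"dz": 0,"rx": 0,"ry": 0,"rz": -0.034},
  {"dx": -0.27,"dy": 0.9,"dz": 0,"rx": 0,"ry": 0,"rz": -0.034},
], claw=100)

```text
t: 27.75
tcp_pos: [0.5395, 0.0141, 0.1496]
tool_rot: [0.687, 0.726, 0.0, 0.001]
force: [0.2, -0.6, -0.5]
finger_gap: 1.003
gripper_force: 0.0
```

Call:
move_arm([
  {"dx": -0.28,"dy": 0.9,"dz": 0,"rx": 0,"ry": 0,"rz": -0.034},
  {"dx": -0.28,"dy": 0.9,"dz": 0,"rx": 0,"ry": 0,"rz": -0.034},
  {"dx": -0.28,"dy": 0.9,"dz": 0,"rx": 0,"ry": 0,"rz": -0.034},
  {"dx": -0.28,"dy": 0.9,"dz": 0,"rx": 0,"ry": 0,"rz": 0},
  {"dx": -0.28,"dy": 0.9,"dz": 0,"rx": 0,"ry": 0,"rz": 0},
  {"dx": -0.28,"dy": 0.9,"dz": 0,"rx": 0,"ry": 0,"rz": 0},
  {"dx": -0.25,"dy": 0.75,"dz": 0,"rx": 0,"ry": 0,"rz": 0},
  {"dx": 0,"dy": 0.2,"dz": 0,"rx": 0,"ry": 0,"rz": 0},
  {"dx": 0,"dy": 0,"dz": 0,"rx": 0,"ry": 0,"rz": 0},
  {"dx": 0,"dy": 0,"dz": 0,"rx": 0,"ry": 0,"rz": 0},
])

```text
t: 29.0
tcp_pos: [0.4917, 0.1716, 0.1486]
tool_rot: [0.707, 0.708, 0.0, 0.0]
force: [0.5, -0.1, 0.0]
finger_gap: 0.998
gripper_force: 0.0
```

```bash
python3 - <<'E'
from h import *
a=cams.snapshot("top")[:,:,::-1].copy();cv2.imwrite("pics/t4f.png",a)
cv2.imwrite("pics/t4.png",cv2.resize(a[140:290,140:470],None,fx=2.4,fy=2.4))
E
```

```text
(no output)
```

View pics/t4.png

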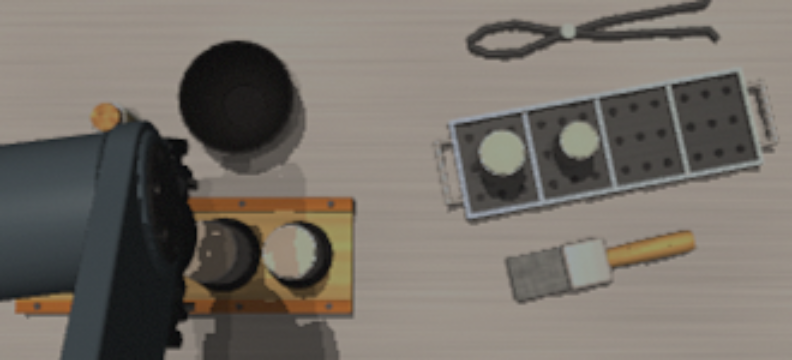

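Flasks b and a (crop 502,153 and 579,140) stand upright in stalls 1 and 2. Next is flask d.

Call:
move_arm([
  {"dx": 0,"dy": 0.02,"dz": -0.3,"rx": 0,"ry": 0,"rz": 0},
  {"dx": 0,"dy": 0,"dz": -0.7,"rx": 0,"ry": 0,"rz": 0},
  {"dx": 0,"dy": 0,"dz": -0.8,"rx": 0,"ry": 0,"rz": 0},
  {"dx": 0,"dy": 0,"dz": -0.8,"rx": 0,"ry": 0,"rz": 0},
  {"dx": 0,"dy": 0,"dz": -0.8,"rx": 0,"ry": 0,"rz": 0},
  {"dx": 0,"dy": 0,"dz": -0.7,"rx": 0,"ry": 0,"rz": 0},
  {"dx": 0,"dy": 0,"dz": -0.3,"rx": 0,"ry": 0,"rz": 0},
  {"dx": 0,"dy": 0,"dz": 0,"rx": 0,"ry": 0,"rz": 0},
  {"dx": 0,"dy": 0,"dz": 0,"rx": 0,"ry": 0,"rz": 0},
  {"dx": 0,"dy": 0,"dz": 0,"rx": 0,"ry": 0,"rz": 0},
])

```text
t: 30.3
tcp_pos: [0.4917, 0.1728, 0.039]
tool_rot: [0.706, 0.708, 0.001, 0.0]
force: [-0.1, -0.6, 0.5]
finger_gap: 0.999
gripper_force: 0.0
```

Call:
move_arm([
  {"dx": 0,"dy": 0,"dz": 0,"rx": 0,"ry": 0,"rz": 0},
  {"dx": 0,"dy": 0,"dz": 0,"rx": 0,"ry": 0,"rz": 0},
  {"dx": 0,"dy": 0,"dz": 0,"rx": 0,"ry": 0,"rz": 0},
  {"dx": 0,"dy": 0,"dz": 0,"rx": 0,"ry": 0,"rz": 0},
  {"dx": 0,"dy": 0,"dz": 0,"rx": 0,"ry": 0,"rz": 0},
  {"dx": 0,"dy": 0,"dz": 0,"rx": 0,"ry": 0,"rz": 0},
  {"dx": 0,"dy": 0,"dz": 0,"rx": 0,"ry": 0,"rz": 0},
  {"dx": 0,"dy": 0,"dz": 0,"rx": 0,"ry": 0,"rz": 0},
  {"dx": 0,"dy": 0,"dz": 0,"rx": 0,"ry": 0,"rz": 0},
  {"dx": 0,"dy": 0,"dz": 0,"rx": 0,"ry": 0,"rz": 0},
], claw=0, newtons=70)

```text
t: 31.55
tcp_pos: [0.4912, 0.1727, 0.0389]
tool_rot: [0.706, 0.708, 0.0, 0.0]
force: [0.2, 0.2, 6.0]
finger_gap: 0.597
gripper_force: 72.6
```

Call:
move_arm([
  {"dx": 0,"dy": 0,"dz": 0.2,"rx": 0,"ry": 0,"rz": 0},
  {"dx": 0,"dy": 0,"dz": 0.3,"rx": 0,"ry": 0,"rz": 0},
  {"dx": 0,"dy": 0,"dz": 0.5,"rx": 0,"ry": 0,"rz": 0},
  {"dx": 0,"dy": 0,"dz": 0.6,"rx": 0,"ry": 0,"rz": 0},
  {"dx": 0,"dy": 0,"dz": 0.6,"rx": 0,"ry": 0,"rz": 0},
  {"dx": 0,"dy": 0,"dz": 0.6,"rx": 0,"ry": 0,"rz": 0},
  {"dx": 0,"dy": 0,"dz": 0.6,"rx": 0,"ry": 0,"rz": 0},
  {"dx": 0,"dy": 0,"dz": 0.6,"rx": 0,"ry": 0,"rz": 0},
  {"dx": 0,"dy": 0,"dz": 0.4,"rx": 0,"ry": 0,"rz": 0},
  {"dx": 0,"dy": 0,"dz": 0.2,"rx": 0,"ry": 0,"rz": 0},
])

```text
t: 32.8
tcp_pos: [0.4913, 0.1727, 0.154]
tool_rot: [0.706, 0.708, 0.0, 0.0]
force: [-0.6, -0.2, -4.0]
finger_gap: 0.595
gripper_force: 73.3
```

Call:
move_arm([
  {"dx": 0.14,"dy": -0.5,"dz": 0,"rx": 0,"ry": 0,"rz": 0.034},
  {"dx": 0.25,"dy": -0.9,"dz": 0,"rx": 0,"ry": 0,"rz": 0.034},
  {"dx": 0.25,"dy": -0.9,"dz": 0,"rx": 0,"ry": 0,"rz": 0.034},
  {"dx": 0.25,"dy": -0.9,"dz": 0,"rx": 0,"ry": 0,"rz": 0.034},
  {"dx": 0.25,"dy": -0.9,"dz": 0,"rx": 0,"ry": 0,"rz": 0.034},
  {"dx": 0.25,"dy": -0.9,"dz": 0,"rx": 0,"ry": 0,"rz": 0.034},
  {"dx": 0.25,"dy": -0.9,"dz": 0,"rx": 0,"ry": 0,"rz": 0.034},
  {"dx": 0.25,"dy": -0.9,"dz": 0,"rx": 0,"ry": 0,"rz": 0.034},
  {"dx": 0.25,"dy": -0.9,"dz": 0,"rx": 0,"ry": 0,"rz": 0.034},
  {"dx": 0.25,"dy": -0.9,"dz": 0,"rx": 0,"ry": 0,"rz": 0.034},
])

```text
t: 34.05
tcp_pos: [0.5506, -0.043, 0.1528]
tool_rot: [0.64, 0.768, -0.0, -0.001]
force: [1.1, 0.8, -4.1]
finger_gap: 0.597
gripper_force: 73.3
```

Call:
move_arm([
  {"dx": 0.26,"dy": -0.9,"dz": 0,"rx": 0,"ry": 0,"rz": 0},
  {"dx": 0.26,"dy": -0.9,"dz": 0,"rx": 0,"ry": 0,"rz": 0},
  {"dx": 0.26,"dy": -0.9,"dz": 0,"rx": 0,"ry": 0,"rz": 0},
  {"dx": 0.26,"dy": -0.9,"dz": 0,"rx": 0,"ry": 0,"rz": 0},
  {"dx": 0.26,"dy": -0.9,"dz": 0,"rx": 0,"ry": 0,"rz": 0},
  {"dx": 0.26,"dy": -0.9,"dz": 0,"rx": 0,"ry": 0,"rz": 0},
  {"dx": 0.26,"dy": -0.9,"dz": 0,"rx": 0,"ry": 0,"rz": 0},
  {"dx": 0.09,"dy": -0.42,"dz": 0,"rx": 0,"ry": 0,"rz": 0},
  {"dx": 0,"dy": 0,"dz": 0,"rx": 0,"ry": 0,"rz": 0},
  {"dx": 0,"dy": 0,"dz": 0,"rx": 0,"ry": 0,"rz": 0},
])

```text
t: 35.3
tcp_pos: [0.5981, -0.2093, 0.1531]
tool_rot: [0.64, 0.768, 0.0, -0.001]
force: [1.0, 1.2, -3.9]
finger_gap: 0.595
gripper_force: 73.4
```

Call:
move_arm([
  {"dx": 0.02,"dy": -0.01,"dz": -0.3,"rx": 0,"ry": 0,"rz": 0},
  {"dx": 0,"dy": 0,"dz": -0.6,"rx": 0,"ry": 0,"rz": 0},
  {"dx": 0,"dy": 0,"dz": -0.7,"rx": 0,"ry": 0,"rz": 0},
  {"dx": 0,"dy": 0,"dz": -0.7,"rx": 0,"ry": 0,"rz": 0},
  {"dx": 0,"dy": 0,"dz": -0.7,"rx": 0,"ry": 0,"rz": 0},
  {"dx": 0,"dy": 0,"dz": -0.7,"rx": 0,"ry": 0,"rz": 0},
  {"dx": 0,"dy": 0,"dz": -0.5,"rx": 0,"ry": 0,"rz": 0},
  {"dx": 0,"dy": 0,"dz": -0.3,"rx": 0,"ry": 0,"rz": 0},
  {"dx": 0,"dy": 0,"dz": -0.15,"rx": 0,"ry": 0,"rz": 0},
  {"dx": 0,"dy": 0,"dz": -0.05,"rx": 0,"ry": 0,"rz": 0},
])

```text
t: 36.55
tcp_pos: [0.5995, -0.2107, 0.036]
tool_rot: [0.641, 0.768, 0.0, 0.0]
force: [0.4, 2.0, -2.6]
finger_gap: 0.594
gripper_force: 73.4
```

Call:
move_arm([
  {"dx": 0,"dy": 0,"dz": -0.06,"rx": 0,"ry": 0,"rz": 0},
  {"dx": 0,"dy": 0,"dz": -0.06,"rx": 0,"ry": 0,"rz": 0},
  {"dx": 0,"dy": 0,"dz": -0.05,"rx": 0,"ry": 0,"rz": 0},
  {"dx": 0,"dy": 0,"dz": -0.04,"rx": 0,"ry": 0,"rz": 0},
  {"dx": 0,"dy": 0,"dz": -0.02,"rx": 0,"ry": 0,"rz": 0},
  {"dx": 0,"dy": 0,"dz": -0.02,"rx": 0,"ry": 0,"rz": 0},
  {"dx": 0,"dy": 0,"dz": 0,"rx": 0,"ry": 0,"rz": 0},
  {"dx": 0,"dy": 0,"dz": 0,"rx": 0,"ry": 0,"rz": 0},
  {"dx": 0,"dy": 0,"dz": 0,"rx": 0,"ry": 0,"rz": 0},
  {"dx": 0,"dy": 0,"dz": 0,"rx": 0,"ry": 0,"rz": 0},
])

```text
t: 37.8
tcp_pos: [0.5992, -0.2106, 0.0296]
tool_rot: [0.641, 0.768, -0.0, 0.0]
force: [-0.4, -0.3, -4.6]
finger_gap: 0.593
gripper_force: 73.4
```

Call:
move_arm([
  {"dx": 0,"dy": 0,"dz": -0.02,"rx": 0,"ry": 0,"rz": 0},
  {"dx": 0,"dy": 0,"dz": -0.02,"rx": 0,"ry": 0,"rz": 0},
  {"dx": 0,"dy": 0,"dz": -0.02,"rx": 0,"ry": 0,"rz": 0},
  {"dx": 0,"dy": 0,"dz": 0,"rx": 0,"ry": 0,"rz": 0},
  {"dx": 0,"dy": 0,"dz": 0,"rx": 0,"ry": 0,"rz": 0},
  {"dx": 0,"dy": 0,"dz": 0,"rx": 0,"ry": 0,"rz": 0},
  {"dx": 0,"dy": 0,"dz": 0,"rx": 0,"ry": 0,"rz": 0},
  {"dx": 0,"dy": 0,"dz": 0,"rx": 0,"ry": 0,"rz": 0},
  {"dx": 0,"dy": 0,"dz": 0,"rx": 0,"ry": 0,"rz": 0},
  {"dx": 0,"dy": 0,"dz": 0,"rx": 0,"ry": 0,"rz": 0},
])

```text
t: 39.05
tcp_pos: [0.5992, -0.2106, 0.029]
tool_rot: [0.641, 0.768, -0.0, 0.0]
force: [-3.0, 0.0, 6.4]
finger_gap: 0.597
gripper_force: 73.2
```

Call:
move_arm([
  {"dx": 0,"dy": 0,"dz": 0,"rx": 0,"ry": 0,"rz": 0},
  {"dx": 0,"dy": 0,"dz": 0,"rx": 0,"ry": 0,"rz": 0},
  {"dx": 0,"dy": 0,"dz": 0,"rx": 0,"ry": 0,"rz": 0},
  {"dx": 0,"dy": 0,"dz": 0,"rx": 0,"ry": 0,"rz": 0},
  {"dx": 0,"dy": 0,"dz": 0,"rx": 0,"ry": 0,"rz": 0},
  {"dx": 0,"dy": 0,"dz": 0,"rx": 0,"ry": 0,"rz": 0},
  {"dx": 0,"dy": 0,"dz": 0,"rx": 0,"ry": 0,"rz": 0},
  {"dx": 0,"dy": 0,"dz": 0.2,"rx": 0,"ry": 0,"rz": 0},
  {"dx": 0,"dy": 0,"dz": 0.4,"rx": 0,"ry": 0,"rz": 0},
  {"dx": 0,"dy": 0,"dz": 0.6,"rx": 0,"ry": 0,"rz": 0},
], claw=90)

```text
t: 40.3
tcp_pos: [0.5991, -0.2105, 0.0588]
tool_rot: [0.641, 0.768, -0.0, -0.0]
force: [-0.5, -0.4, 0.2]
finger_gap: 0.897
gripper_force: 0.0
```

Call:
move_arm([
  {"dx": 0,"dy": 0,"dz": 0.9,"rx": 0,"ry": 0,"rz": 0},
  {"dx": 0,"dy": 0,"dz": 0.9,"rx": 0,"ry": 0,"rz": 0},
  {"dx": 0,"dy": 0,"dz": 0.9,"rx": 0,"ry": 0,"rz": 0},
  {"dx": -0.3,"dy": 0.9,"dz": 0.9,"rx": 0,"ry": 0,"rz": -0.034},
  {"dx": -0.3,"dy": 0.9,"dz": 0,"rx": 0,"ry": 0,"rz": -0.034},
  {"dx": -0.3,"dy": 0.9,"dz": 0,"rx": 0,"ry": 0,"rz": -0.034},
  {"dx": -0.3,"dy": 0.9,"dz": 0,"rx": 0,"ry": 0,"rz": -0.034},
  {"dx": -0.3,"dy": 0.9,"dz": 0,"rx": 0,"ry": 0,"rz": -0.034},
  {"dx": -0.3,"dy": 0.9,"dz": 0,"rx": 0,"ry": 0,"rz": -0.034},
  {"dx": -0.3,"dy": 0.9,"dz": 0,"rx": 0,"ry": 0,"rz": -0.034},
], claw=90)

```text
t: 41.55
tcp_pos: [0.5467, -0.0525, 0.1494]
tool_rot: [0.687, 0.726, 0.0, 0.001]
force: [-1.0, 0.3, -0.7]
finger_gap: 0.904
gripper_force: 0.0
```

Call:
move_arm([
  {"dx": -0.32,"dy": 0.9,"dz": 0,"rx": 0,"ry": 0,"rz": -0.034},
  {"dx": -0.32,"dy": 0.9,"dz": 0,"rx": 0,"ry": 0,"rz": -0.034},
  {"dx": -0.32,"dy": 0.9,"dz": 0,"rx": 0,"ry": 0,"rz": -0.034},
  {"dx": -0.32,"dy": 0.9,"dz": 0,"rx": 0,"ry": 0,"rz": 0},
  {"dx": -0.32,"dy": 0.9,"dz": 0,"rx": 0,"ry": 0,"rz": 0},
  {"dx": -0.32,"dy": 0.9,"dz": 0,"rx": 0,"ry": 0,"rz": 0},
  {"dx": -0.3,"dy": 0.7,"dz": 0,"rx": 0,"ry": 0,"rz": 0},
  {"dx": 0,"dy": 0.18,"dz": 0,"rx": 0,"ry": 0,"rz": 0},
  {"dx": 0,"dy": 0,"dz": 0,"rx": 0,"ry": 0,"rz": 0},
  {"dx": 0,"dy": 0,"dz": 0,"rx": 0,"ry": 0,"rz": 0},
])

```text
t: 42.8
tcp_pos: [0.4917, 0.1033, 0.1482]
tool_rot: [0.707, 0.708, 0.0, 0.0]
force: [0.8, -0.6, -0.6]
finger_gap: 0.903
gripper_force: 0.0
```

```bash
python3 - <<'E'
from h import *
a=cams.snapshot("top")[:,:,::-1].copy();cv2.imwrite("pics/t5f.png",a)
cv2.imwrite("pics/t5.png",cv2.resize(a[140:290,140:470],None,fx=2.4,fy=2.4))
E
```

```text
(no output)
```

View pics/t5.png

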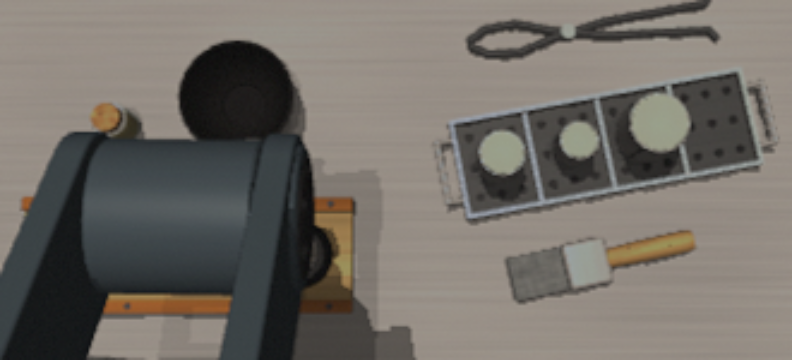

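Three flasks stand upright in stalls 1 to 3 (d's top at crop 660,122, shifted by parallax). Next is flask c.

Call:
move_arm([
  {"dx": -0.04,"dy": 0.0,"dz": -0.3,"rx": 0,"ry": 0,"rz": 0},
  {"dx": 0,"dy": 0,"dz": -0.7,"rx": 0,"ry": 0,"rz": 0},
  {"dx": 0,"dy": 0,"dz": -0.8,"rx": 0,"ry": 0,"rz": 0},
  {"dx": 0,"dy": 0,"dz": -0.8,"rx": 0,"ry": 0,"rz": 0},
  {"dx": 0,"dy": 0,"dz": -0.8,"rx": 0,"ry": 0,"rz": 0},
  {"dx": 0,"dy": 0,"dz": -0.7,"rx": 0,"ry": 0,"rz": 0},
  {"dx": 0,"dy": 0,"dz": -0.3,"rx": 0,"ry": 0,"rz": 0},
  {"dx": 0,"dy": 0,"dz": 0,"rx": 0,"ry": 0,"rz": 0},
  {"dx": 0,"dy": 0,"dz": 0,"rx": 0,"ry": 0,"rz": 0},
  {"dx": 0,"dy": 0,"dz": 0,"rx": 0,"ry": 0,"rz": 0},
])

```text
t: 44.1
tcp_pos: [0.4906, 0.1039, 0.0387]
tool_rot: [0.706, 0.708, 0.0, 0.0]
force: [0.1, 0.7, 0.2]
finger_gap: 0.903
gripper_force: 0.0
```

Call:
move_arm([
  {"dx": 0,"dy": 0,"dz": 0,"rx": 0,"ry": 0,"rz": 0},
  {"dx": 0,"dy": 0,"dz": 0,"rx": 0,"ry": 0,"rz": 0},
  {"dx": 0,"dy": 0,"dz": 0,"rx": 0,"ry": 0,"rz": 0},
  {"dx": 0,"dy": 0,"dz": 0,"rx": 0,"ry": 0,"rz": 0},
  {"dx": 0,"dy": 0,"dz": 0,"rx": 0,"ry": 0,"rz": 0},
  {"dx": 0,"dy": 0,"dz": 0,"rx": 0,"ry": 0,"rz": 0},
  {"dx": 0,"dy": 0,"dz": 0,"rx": 0,"ry": 0,"rz": 0},
  {"dx": 0,"dy": 0,"dz": 0,"rx": 0,"ry": 0,"rz": 0},
  {"dx": 0,"dy": 0,"dz": 0,"rx": 0,"ry": 0,"rz": 0},
  {"dx": 0,"dy": 0,"dz": 0,"rx": 0,"ry": 0,"rz": 0},
], claw=0, newtons=70)

```text
t: 45.35
tcp_pos: [0.4906, 0.1039, 0.0387]
tool_rot: [0.706, 0.708, 0.0, 0.0]
force: [-0.6, -0.4, 5.1]
finger_gap: 0.523
gripper_force: 70.9
```

Call:
move_arm([
  {"dx": 0,"dy": 0,"dz": 0.2,"rx": 0,"ry": 0,"rz": 0},
  {"dx": 0,"dy": 0,"dz": 0.3,"rx": 0,"ry": 0,"rz": 0},
  {"dx": 0,"dy": 0,"dz": 0.5,"rx": 0,"ry": 0,"rz": 0},
  {"dx": 0,"dy": 0,"dz": 0.6,"rx": 0,"ry": 0,"rz": 0},
  {"dx": 0,"dy": 0,"dz": 0.6,"rx": 0,"ry": 0,"rz": 0},
  {"dx": 0,"dy": 0,"dz": 0.6,"rx": 0,"ry": 0,"rz": 0},
  {"dx": 0,"dy": 0,"dz": 0.6,"rx": 0,"ry": 0,"rz": 0},
  {"dx": 0,"dy": 0,"dz": 0.6,"rx": 0,"ry": 0,"rz": 0},
  {"dx": 0,"dy": 0,"dz": 0.4,"rx": 0,"ry": 0,"rz": 0},
  {"dx": 0,"dy": 0,"dz": 0.2,"rx": 0,"ry": 0,"rz": 0},
])

```text
t: 46.6
tcp_pos: [0.4903, 0.1039, 0.1538]
tool_rot: [0.706, 0.708, 0.0, 0.0]
force: [-0.4, -0.2, -2.3]
finger_gap: 0.527
gripper_force: 71.6
```

Call:
move_arm([
  {"dx": 0.15,"dy": -0.5,"dz": 0,"rx": 0,"ry": 0,"rz": 0.034},
  {"dx": 0.28,"dy": -0.9,"dz": 0,"rx": 0,"ry": 0,"rz": 0.034},
  {"dx": 0.28,"dy": -0.9,"dz": 0,"rx": 0,"ry": 0,"rz": 0.034},
  {"dx": 0.28,"dy": -0.9,"dz": 0,"rx": 0,"ry": 0,"rz": 0.034},
  {"dx": 0.28,"dy": -0.9,"dz": 0,"rx": 0,"ry": 0,"rz": 0.034},
  {"dx": 0.28,"dy": -0.9,"dz": 0,"rx": 0,"ry": 0,"rz": 0.034},
  {"dx": 0.28,"dy": -0.9,"dz": 0,"rx": 0,"ry": 0,"rz": 0.034},
  {"dx": 0.28,"dy": -0.9,"dz": 0,"rx": 0,"ry": 0,"rz": 0.034},
  {"dx": 0.28,"dy": -0.9,"dz": 0,"rx": 0,"ry": 0,"rz": 0.034},
  {"dx": 0.28,"dy": -0.9,"dz": 0,"rx": 0,"ry": 0,"rz": 0.034},
])

```text
t: 47.85
tcp_pos: [0.5566, -0.1117, 0.1525]
tool_rot: [0.64, 0.768, -0.0, -0.001]
force: [0.2, -0.4, -2.4]
finger_gap: 0.526
gripper_force: 71.6
```

Call:
move_arm([
  {"dx": 0.29,"dy": -0.9,"dz": 0,"rx": 0,"ry": 0,"rz": 0},
  {"dx": 0.29,"dy": -0.9,"dz": 0,"rx": 0,"ry": 0,"rz": 0},
  {"dx": 0.29,"dy": -0.9,"dz": 0,"rx": 0,"ry": 0,"rz": 0},
  {"dx": 0.29,"dy": -0.9,"dz": 0,"rx": 0,"ry": 0,"rz": 0},
  {"dx": 0.29,"dy": -0.9,"dz": 0,"rx": 0,"ry": 0,"rz": 0},
  {"dx": 0.29,"dy": -0.9,"dz": 0,"rx": 0,"ry": 0,"rz": 0},
  {"dx": 0.29,"dy": -0.9,"dz": 0,"rx": 0,"ry": 0,"rz": 0},
  {"dx": 0.11,"dy": -0.33,"dz": 0,"rx": 0,"ry": 0,"rz": 0},
  {"dx": 0,"dy": 0,"dz": 0,"rx": 0,"ry": 0,"rz": 0},
  {"dx": 0,"dy": 0,"dz": 0,"rx": 0,"ry": 0,"rz": 0},
])

```text
t: 49.1
tcp_pos: [0.6099, -0.2758, 0.1528]
tool_rot: [0.64, 0.768, 0.0, -0.001]
force: [-0.3, 0.2, -1.8]
finger_gap: 0.523
gripper_force: 71.6
```

Call:
move_arm([
  {"dx": 0,"dy": 0,"dz": -0.3,"rx": 0,"ry": 0,"rz": 0},
  {"dx": 0,"dy": 0,"dz": -0.6,"rx": 0,"ry": 0,"rz": 0},
  {"dx": 0,"dy": 0,"dz": -0.7,"rx": 0,"ry": 0,"rz": 0},
  {"dx": 0,"dy": 0,"dz": -0.7,"rx": 0,"ry": 0,"rz": 0},
  {"dx": 0,"dy": 0,"dz": -0.7,"rx": 0,"ry": 0,"rz": 0},
  {"dx": 0,"dy": 0,"dz": -0.7,"rx": 0,"ry": 0,"rz": 0},
  {"dx": 0,"dy": 0,"dz": -0.5,"rx": 0,"ry": 0,"rz": 0},
  {"dx": 0,"dy": 0,"dz": -0.3,"rx": 0,"ry": 0,"rz": 0},
  {"dx": 0,"dy": 0,"dz": -0.15,"rx": 0,"ry": 0,"rz": 0},
  {"dx": 0,"dy": 0,"dz": -0.05,"rx": 0,"ry": 0,"rz": 0},
])

```text
t: 50.35
tcp_pos: [0.6107, -0.277, 0.0358]
tool_rot: [0.641, 0.768, 0.0, 0.0]
force: [0.0, 0.1, -1.9]
finger_gap: 0.524
gripper_force: 71.6
```

Call:
move_arm([
  {"dx": 0,"dy": 0,"dz": -0.06,"rx": 0,"ry": 0,"rz": 0},
  {"dx": 0,"dy": 0,"dz": -0.06,"rx": 0,"ry": 0,"rz": 0},
  {"dx": 0,"dy": 0,"dz": -0.05,"rx": 0,"ry": 0,"rz": 0},
  {"dx": 0,"dy": 0,"dz": -0.04,"rx": 0,"ry": 0,"rz": 0},
  {"dx": 0,"dy": 0,"dz": -0.02,"rx": 0,"ry": 0,"rz": 0},
  {"dx": 0,"dy": 0,"dz": -0.02,"rx": 0,"ry": 0,"rz": 0},
  {"dx": 0,"dy": 0,"dz": 0,"rx": 0,"ry": 0,"rz": 0},
  {"dx": 0,"dy": 0,"dz": 0,"rx": 0,"ry": 0,"rz": 0},
  {"dx": 0,"dy": 0,"dz": 0,"rx": 0,"ry": 0,"rz": 0},
  {"dx": 0,"dy": 0,"dz": 0,"rx": 0,"ry": 0,"rz": 0},
])

```text
t: 51.6
tcp_pos: [0.6104, -0.2768, 0.0293]
tool_rot: [0.641, 0.768, -0.0, 0.0]
force: [-0.1, -0.0, -2.9]
finger_gap: 0.523
gripper_force: 71.6
```

Call:
move_arm([
  {"dx": 0,"dy": 0,"dz": -0.02,"rx": 0,"ry": 0,"rz": 0},
  {"dx": 0,"dy": 0,"dz": -0.02,"rx": 0,"ry": 0,"rz": 0},
  {"dx": 0,"dy": 0,"dz": -0.02,"rx": 0,"ry": 0,"rz": 0},
  {"dx": 0,"dy": 0,"dz": 0,"rx": 0,"ry": 0,"rz": 0},
  {"dx": 0,"dy": 0,"dz": 0,"rx": 0,"ry": 0,"rz": 0},
  {"dx": 0,"dy": 0,"dz": 0,"rx": 0,"ry": 0,"rz": 0},
  {"dx": 0,"dy": 0,"dz": 0,"rx": 0,"ry": 0,"rz": 0},
  {"dx": 0,"dy": 0,"dz": 0,"rx": 0,"ry": 0,"rz": 0},
  {"dx": 0,"dy": 0,"dz": 0,"rx": 0,"ry": 0,"rz": 0},
  {"dx": 0,"dy": 0,"dz": 0,"rx": 0,"ry": 0,"rz": 0},
])

```text
t: 52.85
tcp_pos: [0.6105, -0.2769, 0.0287]
tool_rot: [0.641, 0.768, -0.0, 0.0]
force: [-2.7, 1.4, 4.7]
finger_gap: 0.523
gripper_force: 71.5
```

Now I release, lift clear, and back away to the board side so the tray is visible.

Call:
move_arm([
  {"dx": 0,"dy": 0,"dz": 0,"rx": 0,"ry": 0,"rz": 0},
  {"dx": 0,"dy": 0,"dz": 0,"rx": 0,"ry": 0,"rz": 0},
  {"dx": 0,"dy": 0,"dz": 0,"rx": 0,"ry": 0,"rz": 0},
  {"dx": 0,"dy": 0,"dz": 0,"rx": 0,"ry": 0,"rz": 0},
  {"dx": 0,"dy": 0,"dz": 0,"rx": 0,"ry": 0,"rz": 0},
  {"dx": 0,"dy": 0,"dz": 0,"rx": 0,"ry": 0,"rz": 0},
  {"dx": 0,"dy": 0,"dz": 0,"rx": 0,"ry": 0,"rz": 0},
  {"dx": 0,"dy": 0,"dz": 0.2,"rx": 0,"ry": 0,"rz": 0},
  {"dx": 0,"dy": 0,"dz": 0.4,"rx": 0,"ry": 0,"rz": 0},
  {"dx": 0,"dy": 0,"dz": 0.6,"rx": 0,"ry": 0,"rz": 0},
], claw=90)

```text
t: 54.1
tcp_pos: [0.6103, -0.2768, 0.0586]
tool_rot: [0.641, 0.768, -0.0, -0.0]
force: [1.2, 0.3, -0.4]
finger_gap: 0.897
gripper_force: 0.0
```

Call:
move_arm([
  {"dx": 0,"dy": 0,"dz": 0.9,"rx": 0,"ry": 0,"rz": 0},
  {"dx": 0,"dy": 0,"dz": 0.9,"rx": 0,"ry": 0,"rz": 0},
  {"dx": 0,"dy": 0,"dz": 0.9,"rx": 0,"ry": 0,"rz": 0},
  {"dx": -0.3,"dy": 0.9,"dz": 0.9,"rx": 0,"ry": 0,"rz": 0},
  {"dx": -0.3,"dy": 0.9,"dz": 0,"rx": 0,"ry": 0,"rz": 0},
  {"dx": -0.3,"dy": 0.9,"dz": 0,"rx": 0,"ry": 0,"rz": 0},
  {"dx": -0.3,"dy": 0.9,"dz": 0,"rx": 0,"ry": 0,"rz": 0},
  {"dx": -0.3,"dy": 0.9,"dz": 0,"rx": 0,"ry": 0,"rz": 0},
  {"dx": -0.3,"dy": 0.9,"dz": 0,"rx": 0,"ry": 0,"rz": 0},
  {"dx": -0.3,"dy": 0.9,"dz": 0,"rx": 0,"ry": 0,"rz": 0},
])

```text
t: 55.35
tcp_pos: [0.5576, -0.118, 0.1481]
tool_rot: [0.641, 0.768, 0.0, 0.0]
force: [0.7, -0.1, -0.1]
finger_gap: 0.898
gripper_force: 0.0
```

Call:
move_arm([
  {"dx": -0.3,"dy": 0.9,"dz": 0,"rx": 0,"ry": 0,"rz": 0},
  {"dx": -0.3,"dy": 0.9,"dz": 0,"rx": 0,"ry": 0,"rz": 0},
  {"dx": -0.3,"dy": 0.9,"dz": 0,"rx": 0,"ry": 0,"rz": 0},
  {"dx": -0.3,"dy": 0.9,"dz": 0,"rx": 0,"ry": 0,"rz": 0},
  {"dx": -0.3,"dy": 0.9,"dz": 0,"rx": 0,"ry": 0,"rz": 0},
  {"dx": -0.3,"dy": 0.9,"dz": 0,"rx": 0,"ry": 0,"rz": 0},
  {"dx": -0.3,"dy": 0.9,"dz": 0,"rx": 0,"ry": 0,"rz": 0},
  {"dx": 0,"dy": 0.9,"dz": 0,"rx": 0,"ry": 0,"rz": 0},
  {"dx": 0,"dy": 0.5,"dz": 0,"rx": 0,"ry": 0,"rz": 0},
  {"dx": 0,"dy": 0,"dz": 0,"rx": 0,"ry": 0,"rz": 0},
])

```text
t: 56.6
tcp_pos: [0.5053, 0.074, 0.1479]
tool_rot: [0.64, 0.768, 0.0, 0.0]
force: [-0.4, 0.3, -0.2]
finger_gap: 0.899
gripper_force: 0.0
```

```bash
python3 - <<'E'
from h import *
a=cams.snapshot("top")[:,:,::-1].copy();cv2.imwrite("pics/t6f.png",a)
b=cams.snapshot("scene")[:,:,::-1]
cv2.imwrite("pics/t6.png",np.vstack([cv2.resize(a[140:290,140:470],(640,290)),cv2.resize(b[130:270,130:540],(640,219))]))
h=cv2.cvtColor(a,cv2.COLOR_BGR2HSV);print(a[203,349],a[165,345],a[190,415])
for c,z in zip([(349,203),(381,198),(415,191),(446,187)],[.074,.064,.080,.068]):
    g=a[c[1]-18:c[1]+19,c[0]-18:c[0]+19].astype(int);m=((np.abs(g-a[203,349].astype(int)).max(2)<22)).astype('uint8')
    n,l,s,ce=cv2.connectedComponentsWithStats(cv2.morphologyEx(m,cv2.MORPH_OPEN,np.ones((5,5),'uint8')))
    k=1+np.argmax(s[1:,4]);p=ce[k]+np.array(c)-18;print(p,s[k],ray("top",[p],z)[0][:2])
E
```

```text
[139 158 153] [138 147 155] [138 158 152]
[348.90495868 202.8677686 ] [ 10  10  17  17 242] [ 0.5754254  -0.07766149]
[380.62345679 197.74691358] [ 11  11  14  14 162] [ 0.58736133 -0.14475226]
[414.59490741 190.1875    ] [  7   6  23  23 432] [ 0.60033544 -0.21257889]
[444.878125 185.971875] [  7   8  20  19 320] [ 0.61102871 -0.27869875]
```

View pics/t6.png

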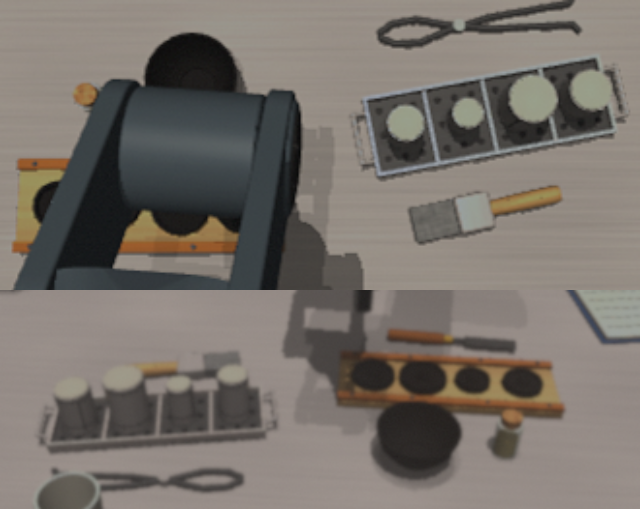

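All four flasks stand upright in the stalls in the order b, a, d, c, within about 2 mm of the stall centres. The other things on the bench haven't moved, so I'm handing in.

```bash
python3 -c "
from station import order
print(order.sign_off())"
```

```text
the job is handed in; nothing more can be done
None
```

All four flasks stand upright in the burnout tray in their original left-to-right order (b, a, d, c), each about 2 mm or less from its stall's centre by the camera, and the job is handed in.

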